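# Click the loaded tube carrier shut

## Task

Of the two tube carriers on the worktop, close the one that has tubes in it: press its hinged cover down from above until the latch clicks and holds it fully shut by itself. Leave the empty carrier's cover standing open.

Things in the scene. Friction and masses are not known exactly. Their poses are not given: they have to be found in the camera images.
- full_carrier: Carrier holding twelve capped tubes: fixed grey box 100 (x) x 120 (y) x 60 mm with a hinged white cover with clear window. Origin: centre of underside. Hinge along y at x +50, z 64 mm; latch mid front (-x). Cover 118 mm wide, reaching 107 mm from the hinge; shut, its top is at z 67. Press its ribbed solid front bar: straight down at x -25, y 0 meets the cover at any angle it starts at.
- full_cover (a joint): Angle of the loaded carrier's cover, rad: 0 fully shut, grows as it opens; starts about 0.4 to 0.6. A light spring lifts it again (to about 0.3) if let go before the latch catches. The latch is met at about 0.08 and has caught below 0.03; on the ribs this takes 4 to 8 N, then the cover meets its stop; 25 N does no harm.
- empty_carrier: The other carrier, of the same make, size and frame, with no tubes: only twelve empty round wells can be seen in it. The two may stand in either place, turned up to 20 degrees.
- empty_cover (a joint): Angle of the empty carrier's cover, rad, as above; starts at about 0.4 to 0.6 and shall stay open.

How it is judged:
At the end, for the whole second after the job is handed in: The cover of the carrier with tubes is latched shut (within 0.03 rad of fully shut) with nothing pressing on it, and the empty carrier's cover still stands open (more than 0.25 rad) (value of joint full_cover below 0.03 rad and value of joint empty_cover above 0.25 rad); the robot touches nothing.
It also fails if it takes over 29 s, if anything falls off the work surface, if the arm or the gripper's body presses on something with over 40 N, if the wrist force passes 120 N, or if a joint passes its speed limit or range.

## Robot

A 6-joint arm with a two-finger parallel gripper is mounted at the origin on a cart in front of the work surface, level with it; the furniture and walls round the work are solid. World frame = base frame: x ahead of the robot, y to its left, z up, the work surface at z = 0. Lengths are in m, angles in rad, forces in N, time in s.
With the tool pointing down it reaches from about 0.35 to 0.85 m from the base axis. Payload 8.1 kg.
Tool frame: the origin (TCP) lies on the mounting face of the last link; the fingertips stand 186 mm ahead of it and the grasp point (between the pads) lies 167 mm ahead of it; z points along the fingers, y is the line along which they close (so a half turn about z gives the same grasp; the last joint's range is limited). The gripper opens to 93 mm and grips with 3 to 60 N. Pads are 15 mm wide; open, the fingers measure 128 mm over their backs; the gripper's body (75 mm by 188 mm) begins 65 mm behind the grasp point.
Start: joints at [-1.207, 0.13, 1.488, -0, 1.523, -0.085], TCP at [0.26, -0.541, 0.405] pointing down, gripper open.
Joint ranges: [-2.96, 2.96], [-0.89, 2.26], [0.02, 2.5], [-1.34, 4.48], [0, 2.73], [-2.66, 2.66]. Speed limits (rad/s): [2.39, 2.39, 2.79, 3.14, 3.14, 3.14].

## Interface

Orientations are given as a rotation vector (axis times angle).
In Python, from plant import * gives the robot as it stands. The module is installed in compiled form; this text tells all that it offers.
- The arm moves only by the tool arm_command, never from a script. Its argument "increments" is a list of rows, each a list of 6 numbers: the shift along the tool's x, y, z in units of 0.2 m (1.0 is 0.2 m), then the turn, a rotation vector about the tool's x, y, z in units of pi rad (1.0 is pi rad). A call has exactly 5 rows; each row is the pose to reach, as a shift and turn from the pose commanded when the call began, along the tool's axes at that moment, turning the shorter way round; what a row does not reach only later rows make up. A row lasts 1/8 s, in which the tool goes at most 62.5 mm and 10.7 degrees, less where a joint would pass 70% of its speed; a pose out of reach is approached as far as the arm can. A call with a number of a shift or a turn outside -1 to 1 is refused whole. A call with a gripper value outside its range is refused whole. "fingers" is the closure, from -1 (fully open) to 1 (shut), set as the call begins (left out, the last holds). The fingers move at their own pace and stop on an object; "force" is the grip in N (left out, the last holds). Time passes only in rows, so rows that repeat a pose let the fingers close, or fill a call up. It gives the time, the measured TCP pose, the force, the opening and the grip force at its end, in the units of the state.
- read_state(): the state, without advancing time (a new reading comes with each control period).
- read_camera(name): name is "side" or "top" or "wrist"; returns a dict with "image" (384x512x3 uint8, red, green, blue), "fx", "fy", "cx", "cy" (pixels), "T" (4x4, takes a point from camera to world coordinates). Camera axes: x right, y down, z forward; pixel columns grow to the right and rows downward; lengths in m; the calibration is good to about 2 mm. The wrist camera is an equidistant fisheye: a pixel r from the principal point sees the ray r / f radians off the axis. A picture is of the moment at which its call begins. There is no depth.
- close_job(): hands the job in; it is judged then, once.
The state is a dict: "t": time; "q": joint angles; "dq": joint speeds; "joint_torque": joint torques, N m; "tool_pos": TCP position; "orientation": TCP orientation; "force": force on the tool from outside, world axes, zero at the start; "wrist_torque": the same for the moment, N m; "opening": finger opening in m; "gripper_force": force on a finger pad.
Only numpy, scipy, OpenCV 4.12 (cv2) and the standard library are available. Lean on these libraries where they do the work, as an engineer would, in place of code of your own. Each camera call takes 0.05 s, during which the arm holds its last target. There are 200 camera calls.

## Working session

There is one attempt and no reset: what is moved stays moved. The work goes in short steps, Python scripts to look and compute and a tool call to move; the robot and the scene stay as the last step left them, time stands still between calls to the robot, and variables do not carry over. Pictures are saved under pics/ and viewed, at most 10 in all, crops included, and the job is handed in when it is done.

Besides the shell and the picture viewer there is one more tool, called as name(argument=value, ...), one argument or row to a line, values as JSON. arm_command: Moves the arm, as the interface text tells. Shifts and turns lie within -1 to 1; 1 stands for 0.2 m of shift or pi rad of turn. Its arguments: {"type":"object","properties":{"increments":{"type":"array","items":{"type":"array","items":{"type":"number","minimum":-1,"maximum":1}}},"fingers":{"type":"number"},"force":{"type":"number"}},"required":["increments"]}

```bash
mkdir -p pics; python3 - <<'E'
from plant import *
import cv2, numpy as np
for n in ("top","side"):
    c=read_camera(n); cv2.imwrite(f"pics/{n}0.png",cv2.resize(c["image"][:,:,::-1],(768,576)))
    print(n,c["fx"],c["fy"],c["cx"],c["cy"]); print(np.round(c["T"],4).tolist())
s=read_state(); print(s["t"],s["tool_pos"],s["orientation"],s["force"],s["opening"])
E
```

```text
top 375.85101218822797 375.85101218822797 254.0420508265687 191.58974443131504
[[-0.0148, -0.9915, 0.1291, 0.3878], [-0.9997, 0.017, 0.0159, -0.0512], [-0.0179, -0.1288, -0.9915, 0.9706], [0.0, 0.0, 0.0, 1.0]]
side 431.3994110426099 431.3994110426099 253.5694996482771 194.78558420914032
[[-0.9897, -0.0487, 0.1344, 0.3595], [-0.1412, 0.4783, -0.8668, 0.9574], [-0.0221, -0.8768, -0.4803, 0.6423], [0.0, 0.0, 0.0, 1.0]]
0.1 [ 0.26029189 -0.54038046  0.40378228] [-3.06120565e+00 -6.98739741e-01  3.77858469e-04] [-0.41366081 -0.76738256  0.32573388] 0.09308141382949327
```

View pics/top0.png

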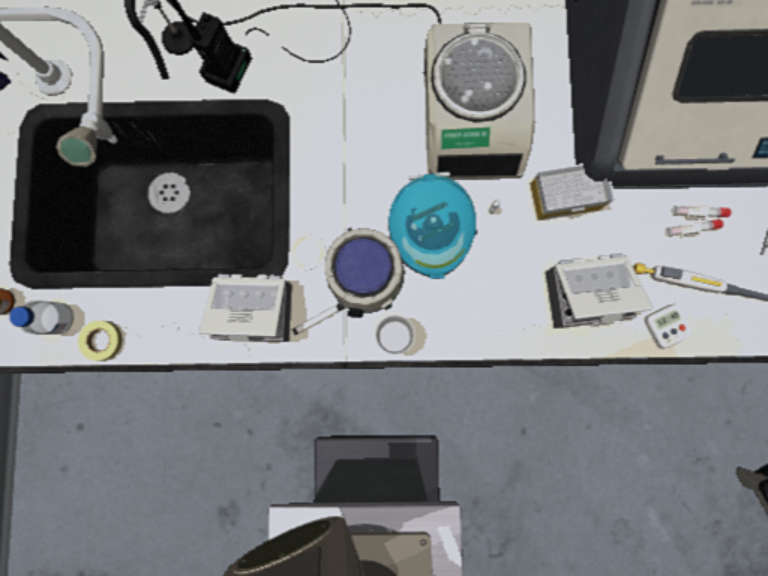

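View pics/side0.png

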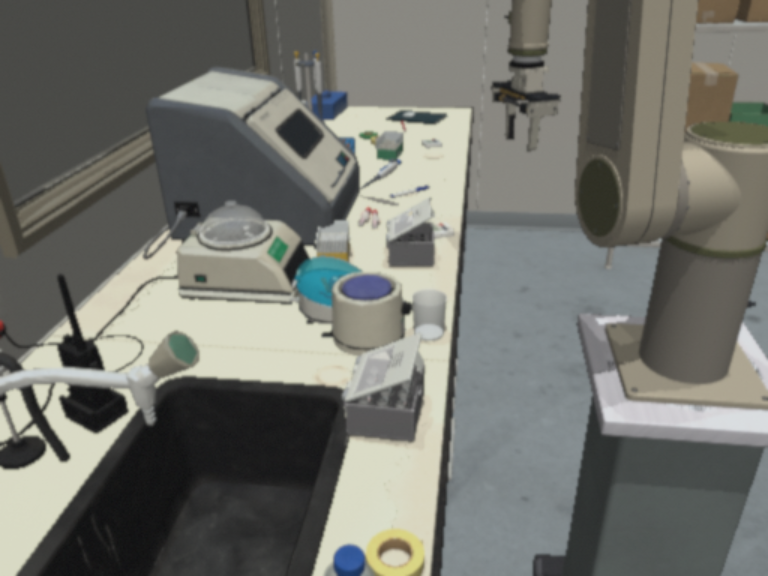

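The top view shows two carriers, at about (245,308) on the left and (600,290) on the right, both with their covers open. The side view shows them at (385,390) and (412,240). I'll enlarge all four to see which one has tubes.

```bash
python3 - <<'E'
import cv2, numpy as np
from plant import *
t=read_camera("top")["image"][:,:,::-1]; s=read_camera("side")["image"][:,:,::-1]
f=lambda im,x,y:cv2.resize(im[y:y+60,x:x+80],(400,300),interpolation=cv2.INTER_CUBIC)
cv2.imwrite("pics/c1.png",np.vstack([np.hstack([f(t,125,175),f(t,358,163)]),np.hstack([f(s,215,232),f(s,235,125)])]))
E
```

```text
(no output)
```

View pics/c1.png

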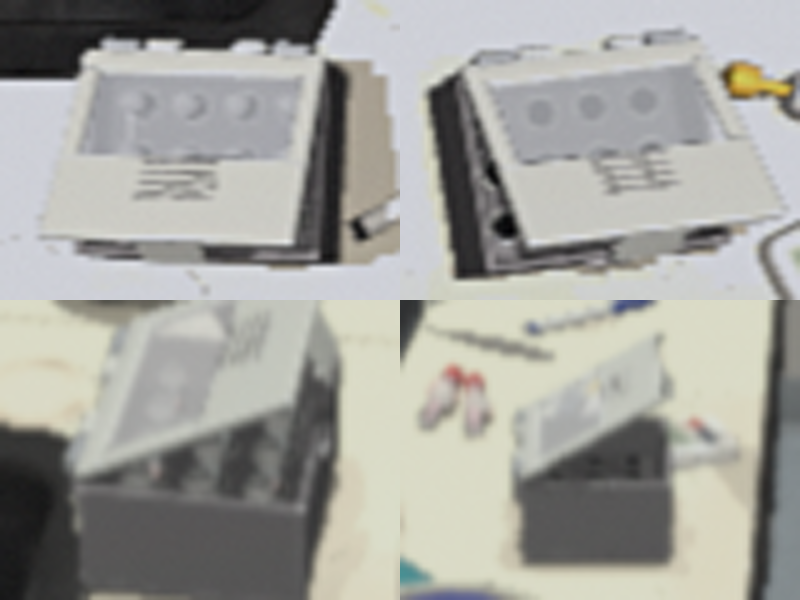

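The left carrier (+y) has rounded caps showing through its window and tubes in its side view. The right one has only flat dark wells, so left is full. Next I'll locate it from its hinge corners, at about (86,55) and (326,57) in the top-left crop, and its bottom front-right corner at about (335,262).

```bash
cat > h.py <<'E'
from plant import *
import numpy as np
from scipy.spatial.transform import Rotation as R
def unproj(c,u,v,z):
    d=c["T"][:3,:3]@[(u-c["cx"])/c["fx"],(v-c["cy"])/c["fy"],1]; o=c["T"][:3,3]
    return o+d*(z-o[2])/d[2]
def proj(c,p):
    q=c["T"][:3,:3].T@(np.asarray(p)-c["T"][:3,3]); return np.array([q[0]/q[2]*c["fx"]+c["cx"],q[1]/q[2]*c["fy"]+c["cy"]])
E
python3 - <<'E'
from h import *
c=read_camera("top"); s=read_camera("side")
P=lambda x,y,z:unproj(c,125+x/5-.4,175+y/5-.4,z)
A,B=P(86,58,.066),P(326,58,.066); print("hinge",A,B,np.linalg.norm(A-B)); print("frontright bottom",P(335,262,0),"rear right top",P(343,75,.06))
S=lambda x,y,z:unproj(s,215+x/5-.4,232+y/5-.4,z)
# side view, near (+y) face: top edge ends, hinge side and front
print("side near face top rear, front",S(78,485,.06),S(308,503,.06),"bottom",S(85,592,0))
E
```

```text
hinge [0.52358556 0.23753196 0.066     ] [0.52153545 0.1198023  0.066     ] 0.1177475139032533
frontright bottom [0.42481101 0.12684679 0.        ] rear right top [0.51385096 0.11251163 0.06      ]
side near face top rear, front [0.49350903 0.40630487 0.06      ] [0.41070731 0.40484078 0.06      ] bottom [0.49466573 0.40166156 0.        ]
```

```bash
python3 - <<'E'
from h import *
s=read_camera("side"); c=read_camera("top")
S=lambda x,y,z:unproj(s,215+x/5-.4,232+(y-300)/5-.4,z)
print("side near face top rear, front",S(78,485,.06),S(308,503,.06),"bottom",S(85,592,0))
P=lambda x,y,z:unproj(c,125+x/5-.4,175+y/5-.4,z)
A,B=P(86,58,.066),P(326,58,.066)
yaw=np.arctan2(*(A-B)[:2][::1]*[-1,1]); print("yaw",yaw)
for yaw in (-.12,-.06,0,.06):
    ex=np.array([np.cos(yaw),np.sin(yaw)]);m=(A+B)[:2]/2;o=m-.055*ex
    ey=np.array([-ex[1],ex[0]]);b=lambda x,y,z:[*(o+x*ex+y*ey),z]
    q=lambda p:np.round((proj(c,p)-[124.6,174.6])*5); r=lambda p:np.round((proj(s,p)-[214.6,231.6])*5+[0,300])
    print(yaw,o,"press",o-.025*ex,"top:FRbot,RRtop,FLbot",q(b(-.05,-.06,0)),q(b(.05,-.06,.06)),q(b(-.05,.06,0)),"side:",r(b(.05,.06,.06)),r(b(-.05,.06,.06)),r(b(.05,.06,0)))
st=read_state(); Rm=R.from_rotvec(st["orientation"]).as_matrix(); print(np.round(Rm,4),st["t"])
E
```

```text
side near face top rear, front [0.52576342 0.23789587 0.06      ] [0.42666476 0.23870224 0.06      ] bottom [0.52564457 0.23738495 0.        ]
yaw -0.017411959497694907
-0.12 [0.46795603 0.1852513 ] press [0.44313581 0.18824411] top:FRbot,RRtop,FLbot [325. 289.] [328.  82.] [ 96. 264.] side: [ 80. 487.] [308. 522.] [ 86. 594.]
-0.06 [0.46765948 0.18196515] press [0.44270446 0.18346425] top:FRbot,RRtop,FLbot [338. 283.] [330.  75.] [107. 272.] side: [ 88. 487.] [319. 513.] [ 94. 595.]
0 [0.46756051 0.17866713] press [0.44256051 0.17866713] top:FRbot,RRtop,FLbot [351. 276.] [331.  68.] [119. 279.] side: [ 96. 488.] [330. 505.] [102. 595.]
0.06 [0.46765948 0.17536911] press [0.44270446 0.17387001] top:FRbot,RRtop,FLbot [363. 268.] [331.  60.] [131. 286.] side: [105. 488.] [339. 496.] [111. 595.]
[[ 9.010e-01  4.339e-01 -1.000e-04]
 [ 4.339e-01 -9.010e-01  3.000e-04]
 [ 0.000e+00 -3.000e-04 -1.000e+00]] 0.4
```

Both views agree on the full carrier: centre about (0.475, 0.179), yaw about 0, so the press point is about (0.450, 0.179). I'll close the fingers and move across at the present height.

arm_command(
  increments=[
    [0.16, -0.19, 0, 0, 0, 0],
    [0.32, -0.38, 0, 0, 0, 0],
    [0.48, -0.56, 0, 0, 0, 0],
    [0.64, -0.75, 0, 0, 0, 0],
    [0.8, -0.94, 0, 0, 0, 0],
  ],
  fingers=1,
  force=20,
)

```text
t: 1.02
tool_pos: [0.3231, -0.3003, 0.4048]
orientation: [3.063, 0.698, 0.001]
force: [0.7, 1.0, 0.5]
opening: 0.0476
gripper_force: 0.0
```

arm_command(
  increments=[
    [0.16, -0.19, 0, 0, 0, 0],
    [0.32, -0.38, 0, 0, 0, 0],
    [0.48, -0.56, 0, 0, 0, 0],
    [0.64, -0.75, 0, 0, 0, 0],
    [0.8, -0.94, 0, 0, 0, 0],
  ],
)

```text
t: 1.65
tool_pos: [0.3856, -0.0614, 0.4051]
orientation: [3.062, 0.699, 0.002]
force: [1.2, 0.3, 0.7]
opening: 0.0009
gripper_force: 0.0
```

arm_command(
  increments=[
    [0.16, -0.19, 0, 0, 0, 0],
    [0.32, -0.38, 0, 0, 0, 0],
    [0.48, -0.56, 0, 0, 0, 0],
    [0.64, -0.75, 0, 0, 0, 0],
    [0.8, -0.94, 0, 0, 0, 0.143],
  ],
)

```text
t: 2.28
tool_pos: [0.448, 0.1762, 0.405]
orientation: [-3.114, -0.413, -0.001]
force: [0.2, -0.5, -0.1]
opening: 0.0004
gripper_force: 0.0
```

```bash
python3 - <<'E'
from h import *
s=read_state(); print(s["t"],s["tool_pos"],np.round(R.from_rotvec(s["orientation"]).as_matrix(),3),s["q"],s["opening"],s["force"])
E
```

```text
2.275 [0.4479507  0.17623084 0.40502939] [[ 0.965  0.261  0.001]
 [ 0.261 -0.965  0.   ]
 [ 0.001  0.    -1.   ]] [ 2.68288062e-01 -1.96323107e-01  1.80719682e+00 -8.83721974e-05
  1.52992471e+00  1.57543746e+00] 0.00040778463645898573 [ 0.24781869 -0.48394615 -0.09215483]
```

arm_command(
  increments=[
    [0, 0, 0.05, 0, 0, 0.04],
    [0.01, -0.01, 0.12, 0, 0, 0.084],
    [0.013, -0.01, 0.2, 0, 0, 0.084],
    [0.013, -0.01, 0.28, 0, 0, 0.084],
    [0.013, -0.01, 0.32, 0, 0, 0.084],
  ],
)

```text
t: 2.9
tool_pos: [0.4495, 0.1767, 0.3393]
orientation: [3.141, 0.006, -0.003]
force: [-0.1, -0.8, -0.8]
opening: 0.0004
gripper_force: 0.0
```

```bash
python3 - <<'E'
from h import *
import cv2
t=read_camera("top")["image"][:,:,::-1]; s=read_camera("side")["image"][:,:,::-1]
f=lambda im,x,y:cv2.resize(im[y:y+130,x:x+100],(400,520),interpolation=cv2.INTER_CUBIC)
cv2.imwrite("pics/c2.png",np.hstack([f(t,115,130),f(s,205,165)]))
s=read_state(); print(s["t"],s["tool_pos"],s["orientation"],s["force"])
E
```

```text
3.0 [0.44944284 0.17674053 0.33953854] [ 3.14107791e+00  5.07664225e-03 -2.96422293e-03] [-0.16901654  0.4062325  -0.28618895]
```

View pics/c2.png

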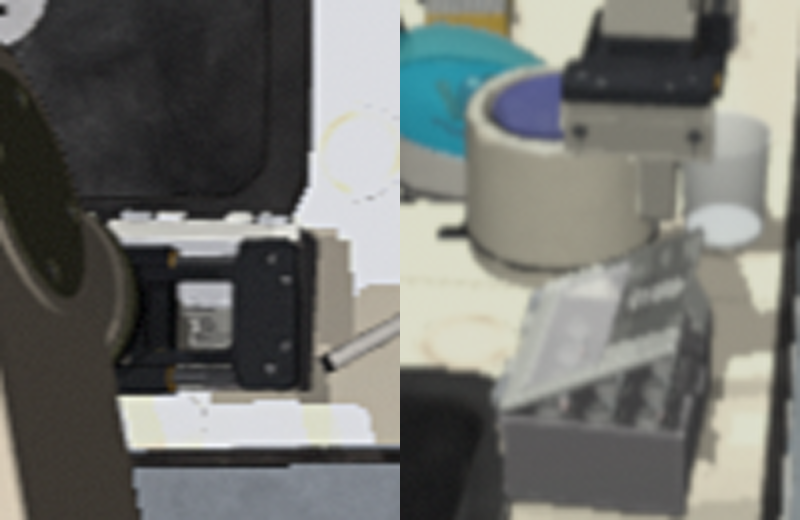

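The side view shows the closed fingertips at (655,215), directly above the cover's ribbed bar at about (655,285). The way down is clear, so I'll press.

arm_command(
  increments=[
    [0, 0, 0.08, 0, 0, 0],
    [0, 0, 0.16, 0, 0, 0],
    [0, 0, 0.24, 0, 0, 0],
    [0, 0, 0.32, 0, 0, 0],
    [0, 0, 0.38, 0, 0, 0],
  ],
)

```text
t: 3.62
tool_pos: [0.4495, 0.177, 0.2633]
orientation: [3.141, 0.004, -0.002]
force: [-0.3, 0.2, 1.3]
opening: 0.0009
gripper_force: 0.5
```

arm_command(
  increments=[
    [0, 0, 0.01, 0, 0, 0],
    [0, 0, 0.02, 0, 0, 0],
    [0, 0, 0.03, 0, 0, 0],
    [0, 0, 0.04, 0, 0, 0],
    [0, 0, 0.045, 0, 0, 0],
  ],
)

```text
t: 4.25
tool_pos: [0.45, 0.1772, 0.2576]
orientation: [-3.141, -0.004, -0.001]
force: [-5.3, -1.8, 7.3]
opening: 0.0001
gripper_force: 3.7
```

arm_command(
  increments=[
    [0, 0, 0.007, 0, 0, 0],
    [0, 0, 0.014, 0, 0, 0],
    [0, 0, 0.02, 0, 0, 0],
    [0, 0, 0.02, 0, 0, 0],
    [0, 0, 0.02, 0, 0, 0],
  ],
)

```text
t: 4.88
tool_pos: [0.4501, 0.1772, 0.2531]
orientation: [-3.141, -0.004, -0.001]
force: [-6.2, -1.1, 11.4]
opening: 0.0003
gripper_force: 6.3
```

arm_command(
  increments=[
    [0, 0, 0.007, 0, 0, 0],
    [0, 0, 0.014, 0, 0, 0],
    [0, 0, 0.02, 0, 0, 0],
    [0, 0, 0.02, 0, 0, 0],
    [0, 0, 0.02, 0, 0, 0],
  ],
)

```text
t: 5.5
tool_pos: [0.4503, 0.1773, 0.2521]
orientation: [-3.141, -0.005, -0.001]
force: [-21.9, -5.9, 42.8]
opening: 0.0005
gripper_force: 21.7
```

The force has risen sharply with almost no further travel, so the cover is at its stop. I'll lift off and check that it stays shut.

arm_command(
  increments=[
    [0, 0, -0.02, 0, 0, 0],
    [0, 0, -0.05, 0, 0, 0],
    [0, 0, -0.15, 0, 0, 0],
    [0, 0, -0.3, 0, 0, 0],
    [0, 0, -0.5, 0, 0, 0],
  ],
)

```text
t: 6.12
tool_pos: [0.4494, 0.1769, 0.3475]
orientation: [3.141, 0.004, -0.003]
force: [0.3, -0.1, -0.2]
opening: 0.0009
gripper_force: 0.0
```

arm_command(
  increments=[
    [0, 0, -0.1, 0, 0, 0],
    [0, 0, -0.2, 0, 0, 0],
    [0, 0, -0.3, 0, 0, 0],
    [0, 0, -0.3, 0, 0, 0],
    [0, 0, -0.3, 0, 0, 0],
  ],
)

```text
t: 6.75
tool_pos: [0.4497, 0.177, 0.4067]
orientation: [3.141, 0.004, -0.002]
force: [-0.1, 0.5, 0.5]
opening: 0.0009
gripper_force: 0.0
```

```bash
python3 - <<'E'
from h import *
import cv2
s=read_camera("side")["image"][:,:,::-1]
f=lambda im,x,y,w,h:cv2.resize(im[y:y+h,x:x+w],(400,300),interpolation=cv2.INTER_CUBIC)
cv2.imwrite("pics/c3.png",np.hstack([f(s,215,232,80,60),f(s,235,125,80,60)]))
s=read_state(); print(s["t"],s["tool_pos"],s["force"])
E
```

```text
6.8 [0.44959801 0.17698038 0.40642562] [-1.17641132  0.4011927  -0.19043589]
```

View pics/c3.png

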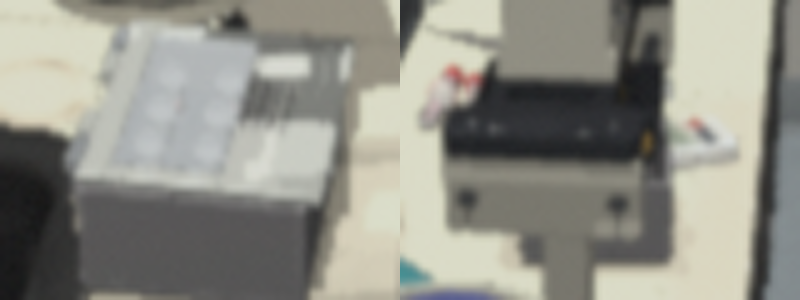

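The left panel shows the full carrier's cover lying flat, with its front edge at about (320,190), and six tube caps visible through the window. It is latched and nothing is touching it. The gripper hides the empty carrier in this view, but the arm never went near that carrier.

```bash
python3 -c "
from plant import *
print(close_job())"
```

```text
the job is handed in; nothing more can be done
None
```

The full carrier's cover is pressed shut and stayed flat after I lifted the arm clear. I never went near the empty carrier, though the gripper hid it in the last picture. The job was handed in at about 7 s, with no verdict shown; the final press peaked at about 43 N vertically, above the 25 N listed as harmless.

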